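# Pack the flight case into the dart kit box and latch the lid

## Robot

A 6-joint arm with a two-finger parallel gripper is mounted at the origin on the work surface. World frame = base frame: x ahead of the robot, y to its left, z up, the work surface at z = 0. Lengths are in m, angles in rad, forces in N, time in s.
With the tool pointing down it reaches from about 0.35 to 0.775 m from the base axis. Payload 5.5 kg.
Tool frame: the origin (TCP) lies at the very end of the fingers, on their centre line; the grasp point (between the pads) lies 19 mm behind it; z points along the fingers, y is the line along which they close (so a half turn about z gives the same grasp; the last joint's range is limited). The gripper opens to 85 mm and grips with 20 to 120 N. Pads are 22 mm wide; open, the fingers measure 114 mm over their backs; the gripper's body (76 mm by 85 mm) begins 54 mm behind the grasp point. The pads swing forward as they close: fully open they stand 13 mm farther back than shut.
Start: joints at [-0.14, 0.313, 0.046, 1.304, 0, 1.431], TCP at [0.575, -0, 0.231] pointing down, gripper open.
Joint ranges: [-2.76, 2.76], [-0.86, 1.69], [-1.03, 1.26], [-2.2, 2.34], [-1.47, 1.5], [-3.14, 3.14]. Speed limits (rad/s): [2.57, 2.57, 3.14, 3.14, 3.14, 3.14].

## Interface

Orientations are given as a unit quaternion [w, x, y, z].
In Python, from workcell import env gives the robot as it stands. The module is installed in compiled form; this text tells all that it offers.
- The arm moves only by the tool jog_arm, never from a script. Its argument "rows" is a list of rows, each a list of 6 numbers: the shift along the world's x, y, z in units of 40 mm (1.0 is 40 mm), then the turn, a rotation vector about the world's x, y, z in units of 6 degrees (1.0 is 6 degrees). In form: [[x, y, z, wx, wy, wz], ...]. A call has 1 to 12 rows; each row is the pose to reach, as a shift and turn from the pose commanded when the call began; what a row does not reach only later rows make up. A row lasts 1/12 s, in which the tool goes at most 41.7 mm and 7.16 degrees, less where a joint would pass 70% of its speed; a pose out of reach is approached as far as the arm can. A call with a gripper value outside its range is refused whole. "jaw" is the gripper command: -1 is fully open, 1 is shut, values between are in proportion, set as the call begins (left out, the last holds). The fingers move at their own pace and stop on an object; "force" is the grip in N (left out, the last holds). Time passes only in rows, so rows that repeat a pose let the fingers close. It gives the time, the measured TCP pose, the force, the opening and the grip force at its end, in the units of the state.
- env.get_state(): the state, without advancing time (a new reading comes with each control period).
- env.read_camera(name): name is "scene" or "side" or "wrist"; returns a dict with "pixels" (420x560x3 uint8, red, green, blue), "mtx" (3x3 intrinsics, pixels), "cam_to_world" (4x4, takes a point from camera to world coordinates). Camera axes: x right, y up, looking along -z (the intrinsics and any distortion apply to the point x, -y, -z); pixel columns grow to the right and rows downward; lengths in m; the calibration is good to about 2 mm. A picture is of the moment at which its call begins. There is no depth.
- env.hand_in(): hands the job in; it is judged then, once.
The state is a dict: "clock": time; "joint_pos": joint angles; "qvel": joint speeds; "tau": joint torques, N m; "tcp_pos": TCP position; "orientation": TCP orientation; "wrist_force": force on the tool from outside, world axes, zero at the start; "ft_torque": the same for the moment, N m; "finger_gap": finger opening in m; "grip_force": force on a finger pad.
Only numpy, scipy, OpenCV 4.12 (cv2) and the standard library are available. Lean on these libraries where they do the work, as an engineer would, in place of code of your own. Each camera call takes 0.05 s, during which the arm holds its last target. There are 200 camera calls.

## Task

Lay the red flight case flat in the rear compartment of the kit box, then swing the lid fully shut, flip the draw latch's wire loop forward and hook it over the keeper on the box, and snap the latch lever down past centre so that it stays flat and the loop is pulled tight. Leave the tankard, the pot and the shaft holder standing where they are.

Things in the scene. Friction and masses are not known exactly. Their poses are not given: they have to be found in the camera images.
- kit_box: Aluminium dart kit box, fixed (never moves), 260 long in x, 240 wide in y, 117 high when shut. Origin: centre of its underside; +x to the rear (hinge side, away from the robot), z up. The box proper is 58 high; above that all (top, walls, upper slope) is the lid. Floor 12, walls 8 thick. The front is a slope, see slope_foot.
- bay (a point): Centre of the floor of the rear left compartment, at box (+55.5, +44.5, 12) mm, axes as the box. It is clear for 125 mm in x and 135 mm in y; 6 mm dividers, 30 high, ahead of it and on its -y side; box walls 46 high behind and on its +y side. The open lid leans over it, so reach in with a tool tilted 20 to 35 degrees, from the robot's side.
- flight_mid (a point): Centre of the red plastic flight case, a closed loose box 100 long (its x), 50 wide (its y), 36 high (z), 70 to 130 g, lying flat on the shelf; the point is at half height.
- lid (a joint): Lid angle in rad: 0 = fully shut (hard stop), grows as its front rises and swings to the rear; 1.5 = stop. Starts 1.1 to 1.4. Stiff friction hinge (0.6 N m): it stays where left. The lid weighs about 0.5 kg and carries the latch lever and loop.
- lid_hinge (a point): On the lid's hinge axis (along the box's y), at box x +130, z 58, y 0.
- lid_edge (a point): Point on the outer face of the lid's sloping front, 10 mm up-slope from its lower edge, y 0; lid shut: box (-63, 0, 64) mm. That face is 240 wide and bare beyond 28 mm either side of y 0, so the lid can be pushed down there, e.g. 80 mm to the side. With the lid open the face points up.
- lever (a joint): Latch lever angle in rad: 0 = closed, flat along the lid and pointing up-slope (stop); 1.57 = straight out of the slope; 2.2 = stop. Starts 1.75 to 2.05 (open, leaning down-slope); stays where left (friction 0.06 N m). With the loop hooked dead centre is at 0.25; below it the pull snaps it to 0. Closing takes 2 to 3 N at the tip.
- lever_pivot (a point): Pivot axis of the lever (along the box's y), 12 mm out from the lid's sloping face, 105 mm up the slope from the box's foot when the lid is shut (box x -48, z 87).
- lever_tip (a point): Free end of the lever: flat steel bar 65 long from the pivot, 24 wide, 6 thick; the point is in the middle of its end.
- loop (a joint): Angle of the wire loop relative to the lever in rad, at most 4.4 (stop). The loop's direction (pin to crossbar), measured from straight down-slope outwards towards n, is joint loop minus joint lever. It hangs loosely: it starts flopped back up-slope on its stop (2.15 to 2.65 from down-slope); with the lid shut it is upright at 2.15, and once pushed past that it falls forward down-slope.
- loop_bar (a point): Middle of the steel loop's crossbar (8 thick, 50 wide along y); side wires 6 thick at y +-25 run 85 mm to the pin, so the crossbar passes clear of the lever's tip. Lid shut and lever left open as at the start, the loop tipped forward drops with its crossbar just down-slope of the keeper, 4 to 10 mm to spare; closing the lever draws it up-slope against the keeper.
- keeper_seat (a point): Where the crossbar's centre sits when hooked: on the down-slope side of the keeper, 5 mm out from the slope, y 0, axes x up-slope, y left, z outwards. The keeper is a steel ridge on the box's lower slope, 36 wide, 6 thick, 18 high, leaning 15 degrees down-slope, its middle 36 mm up the slope from the foot.
- keeper (a joint): The keeper is sprung (6000 N/m): how far the loop has pulled it up-slope, in m; 0 at rest, about 0.004 when the latch is closed.
- tankard: Pewter tankard, loose, 120 high, 86 across plus a handle on its +y side; origin at the centre of its foot. Bystander.
- pot: Round rubber dart-point protector pot, loose, 60 high, 72 across; origin at the centre of its foot. Bystander.
- shaft_holder: Chrome shaft holder, a small post on a round 64 mm foot, 105 high, loose; origin at the centre of its foot. Bystander.
- slope_foot (a point): Lowest point of the box's sloping front, at box (-130, 0, 20) mm, axes as the box. The slope is flat, inclined 33 degrees from horizontal, facing the robot and up, and 178 mm long: up-slope direction u = (0.839, 0, 0.545), outward normal n = (-0.545, 0, 0.839) in the box frame. The lowest 70 mm belong to the box, the rest to the lid when shut.
- slope_rim (a point): Upper edge of the box's own part of the slope, 70 mm up-slope from the foot, at box (-71, 0, 58) mm: the front rim of the open box.
- loop_pin (a point): Pin on the lever on which the loop turns, 14 mm from the lever pivot; lid shut, it lies 14*cos(lever - 0.25) mm up-slope and 14*sin(lever - 0.25) mm outwards of the pivot.
There are look-alikes about, which are no part of the job. Of the things shaped like the part that bears flight_mid, the red one is meant.

How it is judged:
On the way, in this order (a step that is already met when the one before it is completed fails the run):
1. the flight case lies flat in the rear compartment, let go, with the lid still open (x of flight_mid in the frame of bay between -0.045 and 0.045 m and y of flight_mid in the frame of bay between -0.05 and 0.05 m and z of flight_mid in the frame of bay below 0.024 m and angle between flight_mid's own z axis and vertical below 0.15 rad and contact force between the fingers and flight_case below 0.3 N and value of joint lid above 0.5 rad), for 0.2 s.
2. the lid is shut (value of joint lid below 0.03 rad), for 0.2 s.
3. the loop's crossbar is down behind the keeper, with the lever still open (x of loop_bar in the frame of keeper_seat between -0.022 and 0.004 m and z of loop_bar in the frame of keeper_seat below 0.007 m and value of joint lever above 0.9 rad and value of joint lid below 0.03 rad), for 0.1 s.
At the end, for the whole second after the job is handed in: Lever within 0.1 rad of flat, the keeper pulled at least 2 mm by the hooked loop, the lid within 0.03 rad of shut, the flight case flat (within 0.15 rad) and at rest in the rear compartment, and tankard, pot and shaft holder upright and within 40 mm of where they stood (value of joint lever below 0.1 rad and value of joint keeper above 0.002 m and value of joint lid below 0.03 rad and z of loop_bar in the frame of keeper_seat below 0.007 m and x of flight_mid in the frame of bay between -0.045 and 0.045 m and y of flight_mid in the frame of bay between -0.05 and 0.05 m and z of flight_mid in the frame of bay below 0.024 m and angle between flight_mid's own z axis and vertical below 0.15 rad and linear speed of flight_case below 0.02 m/s and angle between each of tankard, pot, shaft_holder's own z axis and vertical below 0.1 rad); the robot touches nothing.
It fails at once if the tankard, the pot or the shaft holder is moved more than 40 mm (distance of any of tankard, pot, shaft_holder from where it was at the start of the episode above 0.04 m).
It also fails if it takes over 72 s, if anything falls off the work surface, if the arm or the gripper's body presses on something with over 40 N, if the wrist force passes 120 N, or if a joint passes its speed limit or range.

## Working session

There is one attempt and no reset: what is moved stays moved. The work goes in short steps, Python scripts to look and compute and a tool call to move; the robot and the scene stay as the last step left them, time stands still between calls to the robot, and variables do not carry over. Pictures are saved under pics/ and viewed, at most 10 in all, crops included, and the job is handed in when it is done.

Besides the shell and the picture viewer there is one more tool, called as name(argument=value, ...), one argument or row to a line, values as JSON. jog_arm: Moves the arm, as the interface text tells. Its arguments: {"type":"object","properties":{"rows":{"type":"array","items":{"type":"array","items":{"type":"number"}}},"jaw":{"type":"number"},"force":{"type":"number"}},"required":["rows"]}

```bash
mkdir -p pics; cat > h.py <<'E'
import numpy as np, cv2
from workcell import env
def shot(n,f=None):
    c=env.read_camera(n); np.savez(f'{n}.npz',**{k:np.array(v) for k,v in c.items() if k in('pixels','mtx','cam_to_world')})
    if f: cv2.imwrite('pics/'+f,c['pixels'][:,:,::-1])
    return c
def load(n): return dict(np.load(n+'.npz'))
def ray(c,u,v):
    K=c['mtx'];T=c['cam_to_world'];p=np.linalg.inv(K)@[u,v,1.]
    d=T[:3,:3]@np.array([p[0],-p[1],-p[2]]);return T[:3,3],d/np.linalg.norm(d)
def onz(c,u,v,z):
    o,d=ray(c,u,v);return o+d*(z-o[2])/d[2]
def proj(c,P):
    P=np.atleast_2d(P);T=c['cam_to_world'];q=(P-T[:3,3])@T[:3,:3];q=q*[1,-1,-1];q=q@c['mtx'].T
    return q[:,:2]/q[:,2:]
E
python3 - <<'E'
from h import *
a=shot('scene');b=shot('side');w=shot('wrist')
print(a.keys())
for n,c in(('scene',a),('side',b),('wrist',w)): print(n,c['mtx'].tolist(),c['cam_to_world'].round(3).tolist())
for n,c in(('scene',a),('side',b)): cv2.imwrite(f'pics/{n}0.png',cv2.resize(c['pixels'][:,:,::-1],(800,600),interpolation=cv2.INTER_CUBIC))
print(env.get_state())
E
```

```text
dict_keys(['pixels', 'mtx', 'cam_to_world'])
scene [[474.38861410549725, 0.0, 280.1832500357321], [0.0, 474.38861410549725, 207.19789069530316], [0.0, 0.0, 1.0]] [[-0.056, -0.728, 0.683, 1.54], [0.998, -0.036, 0.044, 0.132], [-0.008, 0.685, 0.729, 1.099], [0.0, 0.0, 0.0, 1.0]]
side [[424.1664949243307, 0.0, 278.5065838911158], [0.0, 424.1664949243307, 205.91662808224703], [0.0, 0.0, 1.0]] [[-0.918, 0.27, -0.289, 0.317], [-0.395, -0.643, 0.656, 0.716], [-0.009, 0.717, 0.697, 0.807], [0.0, 0.0, 0.0, 1.0]]
wrist [[300.8184498349588, 0.0, 279.99747619882436], [0.0, 300.8184498349588, 205.2708431241966], [0.0, 0.0, 1.0]] [[1.0, -0.0, 0.002, 0.574], [-0.001, 0.947, 0.322, 0.083], [-0.002, -0.322, 0.947, 0.373], [0.0, 0.0, 0.0, 1.0]]
{'clock': 0.15, 'joint_pos': array([-1.39593397e-01,  3.13861431e-01,  4.52518062e-02,  1.30361794e+00,
       -1.10649232e-05,  1.43122383e+00]), 'qvel': array([-0.00058446, -0.00244112,  0.00219942, -0.00047439,  0.00248068,
       -0.00151991]), 'tau': array([ 1.76330479e-03, -4.81067133e+01,  2.98815805e+01,  1.39078675e-02,
       -1.10673584e-04, -5.56924022e-05]), 'tcp_pos': array([5.74614977e-01, 4.49122509e-05, 2.30599497e-01]), 'orientation': array([-5.68170470e-04,  7.07113987e-01,  7.07099214e-01, -4.35113432e-04]), 'wrist_force': array([-0.07572869,  0.06664632,  0.45152763]), 'ft_torque': array([ 0.0141699 ,  0.00599805, -0.00587219]), 'grip_force': 0.0, 'finger_gap': 0.08569846663389154}
```

View pics/scene0.png

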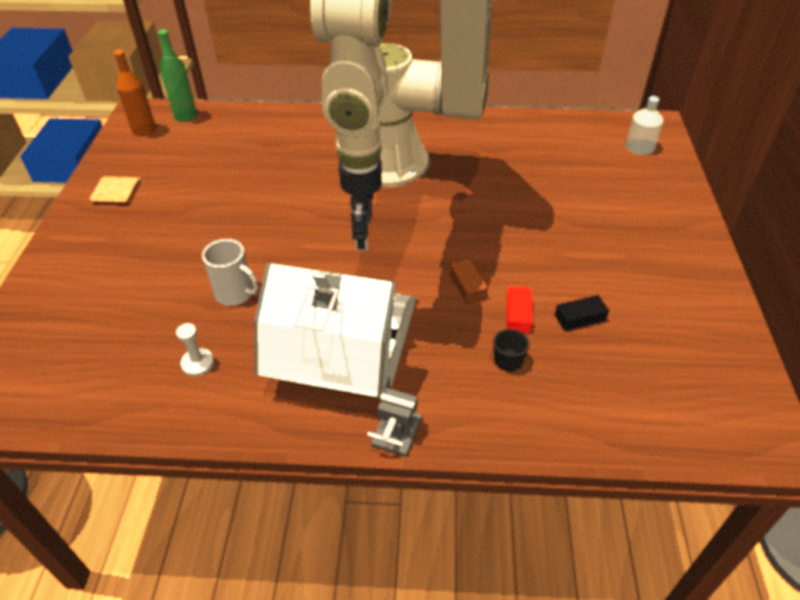

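View pics/side0.png

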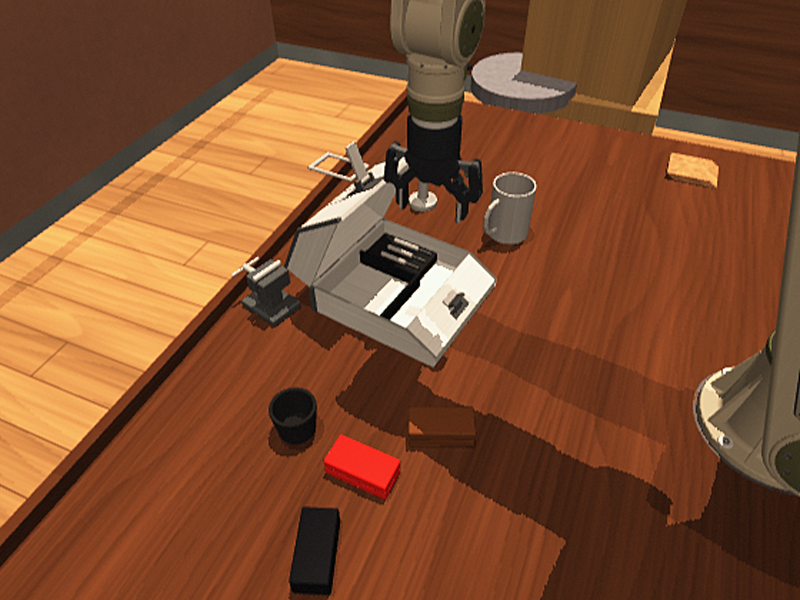

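The scene view (800 px scale) shows three case-shaped blocks: brown at (468,280), red at (519,309) and black at (582,313). The red one is meant because the task asks for the red case; it stands next to the pot at (510,350). The box sits at about (330,330) with its lid open, the tankard is at (228,272) and the shaft holder at (195,350). I'll confirm the red case and the box corners in an enlarged crop.

```bash
python3 - <<'E'
from h import *
c=load('side')['pixels'][:,:,::-1]
cr=c[100:360,180:370]  # v,u
cv2.imwrite('pics/crop1.png',cv2.resize(c[95:355,165:365],None,fx=2.3,fy=2.3,interpolation=cv2.INTER_CUBIC))
for n in('scene','side'):
    d=load(n);p=d['pixels'].astype(int);m=((p[...,0]>150)&(p[...,1]<70)&(p[...,2]<70)).astype(np.uint8)
    k,l,s,ce=cv2.connectedComponentsWithStats(m);i=1+s[1:,4].argmax();print(n,s[i],ce[i])
    ct=max(cv2.findContours((l==i).astype(np.uint8),0,2)[0],key=cv2.contourArea);print(cv2.approxPolyDP(ct,2,True)[:,0].tolist())
    for z in(0,.018,.036):print(z,onz(d,*ce[i],z).round(4))
E
```

```text
scene [354 201  20  32 548] [363.28467153 216.41240876]
[[357, 201], [354, 229], [370, 232], [373, 226], [371, 203]]
0 [0.5371 0.3265 0.    ]
0.018 [0.5536 0.3234 0.018 ]
0.036 [0.57   0.3202 0.036 ]
side [ 227  304   53   39 1118] [253.19767442 322.66726297]
[[238, 304], [227, 320], [227, 325], [269, 342], [279, 321]]
0 [0.5604 0.3047 0.    ]
0.018 [0.555  0.3139 0.018 ]
0.036 [0.5495 0.3231 0.036 ]
```

View pics/crop1.png

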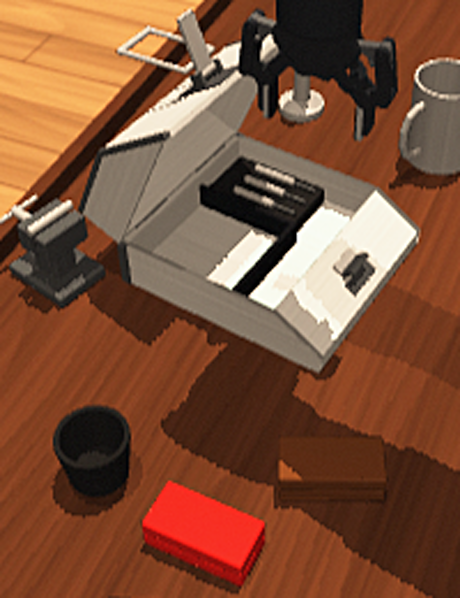

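The crop shows the red case at side px (253,323) next to the pot, so it is the only red block and the right target. The box rim, slope corners and keeper are all visible.

```bash
cat >> h.py <<'E'
from scipy.optimize import least_squares
def Rz(a): c,s=np.cos(a),np.sin(a); return np.array([[c,-s,0],[s,c,0],[0,0,1.]])
def box2w(p,B): return np.atleast_2d(B)@Rz(p[2]).T+[p[0],p[1],0]
def lidpt(B,th):  # box-frame points of the shut lid, swung by th
    B=np.atleast_2d(B).astype(float);h=np.array([.13,0,.058]);d=B-h;c,s=np.cos(th),np.sin(th)
    return h+np.c_[d[:,0]*c+d[:,2]*s,d[:,1],-d[:,0]*s+d[:,2]*c]
E
python3 - <<'E'
from h import *
s=load('side');sc=load('scene')
cr=lambda x,y:(165+x/2.3,95+y/2.3)
B=np.array([[130,120,58],[-71,120,58],[-130,120,20],[-130,120,0],[-130,-120,20],[-71,-120,58]])/1e3
I=np.array([cr(123,240),cr(275,306),cr(322,357),cr(320,372),cr(418,236),cr(372,190)])
f=lambda p:(proj(s,box2w(p,B))-I).ravel()
r=least_squares(f,[.65,-.05,0]);p=r.x;print('box',p,r.fun.reshape(-1,2).round(1).tolist())
L=np.array([[-71,120,58],[-71,-120,58],[19.3,120,117],[19.3,-120,117],[130,120,117],[130,-120,117]])/1e3
for th in(1.1,1.2,1.3,1.4):
    q=lidpt(L,th);print(th,'scene800',(proj(sc,box2w(p,q))/.7).round().tolist(),'side crop',((proj(s,box2w(p,q))-[165,95])*2.3).round().tolist())
# flight case: joint fit of corners from both views
def hull(c,p):
    P=np.array([[a*.05,b*.025,z] for a in(-1,1) for b in(-1,1) for z in(0,.036)]);P=P@Rz(p[2]).T+[p[0],p[1],0]
    return P
def mask(c):
    q=c['pixels'].astype(int);m=((q[...,0]>150)&(q[...,1]<70)&(q[...,2]<70)).astype(np.uint8)
    k,l,st,_=cv2.connectedComponentsWithStats(m);return (l==1+st[1:,4].argmax()).astype(np.uint8)
ms=[(c,mask(c)) for c in(s,sc)]
best=[]
def cost(p,full=False):
    t=0
    for c,m in ms:
        S=8;z=np.zeros(m.shape,np.uint8);h=cv2.convexHull(((proj(c,hull(c,p)))).astype(np.float32))
        cv2.fillConvexPoly(z,(h*16).round().astype(np.int32),1,shift=4);t+=(z!=m).sum()
    return t
from scipy.optimize import differential_evolution
r=differential_evolution(cost,[(.52,.59),(.29,.35),(-1.6,1.6)],seed=1,popsize=20,maxiter=80);print('case',r.x,r.fun)
E
```

```text
box [ 0.6345424  -0.0446552  -0.15896883] [[-1.5, 0.9], [-1.3, 2.7], [-0.8, 0.9], [-0.2, -0.3], [1.2, -4.0], [3.1, -2.0]]
1.1 scene800 [[395.0, 279.0], [267.0, 260.0], [383.0, 338.0], [254.0, 316.0], [378.0, 394.0], [253.0, 371.0]] side crop [[174.0, 140.0], [303.0, 27.0], [104.0, 153.0], [233.0, 45.0], [80.0, 208.0], [202.0, 101.0]]
1.2 scene800 [[392.0, 283.0], [263.0, 263.0], [382.0, 344.0], [252.0, 322.0], [378.0, 396.0], [253.0, 374.0]] side crop [[158.0, 127.0], [288.0, 16.0], [95.0, 149.0], [224.0, 43.0], [79.0, 210.0], [201.0, 104.0]]
1.3 scene800 [[390.0, 288.0], [259.0, 268.0], [380.0, 350.0], [249.0, 328.0], [378.0, 399.0], [253.0, 377.0]] side crop [[141.0, 116.0], [274.0, 6.0], [86.0, 147.0], [216.0, 41.0], [78.0, 214.0], [200.0, 107.0]]
1.4 scene800 [[387.0, 294.0], [255.0, 274.0], [378.0, 356.0], [247.0, 334.0], [378.0, 401.0], [253.0, 379.0]] side crop [[125.0, 106.0], [259.0, -2.0], [77.0, 146.0], [208.0, 41.0], [78.0, 217.0], [200.0, 111.0]]
case [ 0.5570897   0.32086968 -0.05511628] 558.0
```

```bash
python3 - <<'E'
from h import *
s=load('side');sc=load('scene')
cr=lambda x,y:(165+x/2.3,95+y/2.3)
B=np.array([[130,120,58],[-71,120,58],[-130,120,20],[-130,120,0],[-130,-120,20],[-71,-120,58]])/1e3
I=np.array([cr(123,240),cr(275,306),cr(322,357),cr(320,372),cr(418,236),cr(372,190)])
L=np.array([[-71,120,58],[-71,-120,58],[130,120,117],[130,-120,117]])/1e3
IL=np.array([(393,282),(268,265),(383,395),(258,376)])*.7
f=lambda p:np.r_[(proj(s,box2w(p,B))-I).ravel(),(proj(sc,box2w(p,lidpt(L,p[3])))-IL).ravel()]
r=least_squares(f,[.65,-.05,0,1.2],loss='soft_l1');p=r.x;print('box',p,f(p).reshape(-1,2).round(1).tolist())
np.save('box.npy',p)
for n,c in(('scene',sc),('side',s)):
    q=c['pixels'].astype(int);m=(q[...,0]>70)&(q[...,1]<.22*q[...,0])&(q[...,2]<.22*q[...,0])
    m=cv2.morphologyEx(m.astype(np.uint8),cv2.MORPH_OPEN,np.ones((2,2)))
    k,l,st,_=cv2.connectedComponentsWithStats(m);i=1+st[1:,4].argmax();print(n,st[i])
    c['m']=(l==i).astype(np.uint8)
def hull(p):
    P=np.array([[a*.05,b*.025,z] for a in(-1,1) for b in(-1,1) for z in(0,.036)]);return P@Rz(p[2]).T+[p[0],p[1],0]
def cost(p):
    t=0
    for c in(s,sc):
        z=np.zeros(c['m'].shape,np.uint8);h=cv2.convexHull(proj(c,hull(p)).astype(np.float32))
        cv2.fillConvexPoly(z,(h*16).round().astype(np.int32),1,shift=4);t+=(z!=c['m']).sum()
    return t
from scipy.optimize import differential_evolution
r=differential_evolution(cost,[(.52,.59),(.29,.35),(-1.6,1.6)],seed=1,popsize=20,maxiter=80);print('case',r.x,r.fun)
# overlay
def ov(c,f,sc_=1.42857,lo=(0,0),hi=(560,420)):
    im=cv2.resize(c['pixels'][:,:,::-1],None,fx=sc_,fy=sc_)
    def ln(A,col):
        u=(proj(c,A)*sc_).astype(int)
        cv2.polylines(im,[u.reshape(-1,1,2)],True,col,1)
    ln(box2w(p,B[[0,1,5]].tolist()+[[.13,-.12,.058]]),(0,255,0));ln(box2w(p,B[[1,2,4,5]]),(0,255,0))
    ln(box2w(p,lidpt(L,p[3])),(255,0,0));h=hull(r.x);ln(h[[1,3,7,5]],(255,255,0))
    return im
a=ov(s,'',2)[160:700,300:760];b=ov(sc,'',2)[340:620,320:800]
H=max(a.shape[0],b.shape[0]);im=np.zeros((H,a.shape[1]+b.shape[1],3),np.uint8);im[:a.shape[0],:a.shape[1]]=a;im[:b.shape[0],a.shape[1]:]=b
cv2.imwrite('pics/ov.png',cv2.resize(im,None,fx=.84,fy=.84)); print(im.shape)
E
```

```text
box [ 0.63585191 -0.04183056 -0.13413196  1.1806546 ] [[-2.4, 2.6], [-0.8, 3.4], [-0.0, 1.2], [0.6, -0.0], [-0.0, -4.6], [1.6, -2.2], [1.7, -0.2], [-1.7, -0.4], [-0.4, 0.4], [-1.3, -0.1]]
scene [356 203  18  31 491]
side [ 228  306   53   45 1446]
case [ 0.54845559  0.32434491 -0.0501366 ] 292.0
(540, 940, 3)
```

View pics/ov.png

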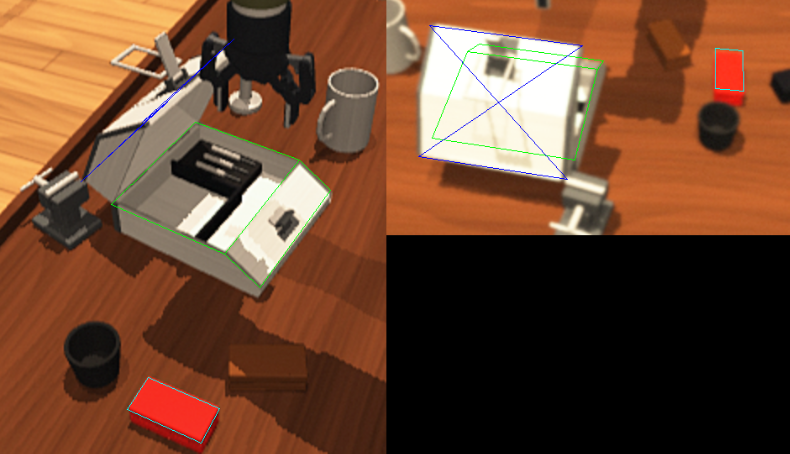

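The overlay puts the case outline (cyan) on the red top. The box outline (green) is a few px off at the corners, so I'll check the box against the wrist view already taken.

```bash
python3 - <<'E'
from h import *
w=load('wrist');p=np.load('box.npy');im=w['pixels'][:,:,::-1].copy()
im=cv2.resize(im,(800,600),interpolation=cv2.INTER_CUBIC)
Q=np.array([[130,120,58],[-71,120,58],[-130,120,20],[-130,-120,20],[-71,-120,58],[130,-120,58]])/1e3
u=proj(w,box2w(p,Q))/.7
for a in u: cv2.drawMarker(im,tuple(int(x) for x in a),(0,0,255),0,14,1)
print(u.round().tolist()); cv2.imwrite('pics/wr0.png',im)
sc=load('scene');print('pot rim',onz(sc,357,240,.06),'holder top',onz(sc,130,230,.105),'tankard',onz(sc,157,173,.12))
E
```

```text
[[691.0, 182.0], [412.0, 142.0], [335.0, 132.0], [313.0, 400.0], [372.0, 432.0], [597.0, 458.0]]
pot rim [0.68270384 0.29263195 0.06      ] holder top [ 0.71563895 -0.33679108  0.105     ] tankard [ 0.49899765 -0.30967155  0.12      ]
```

View pics/wr0.png

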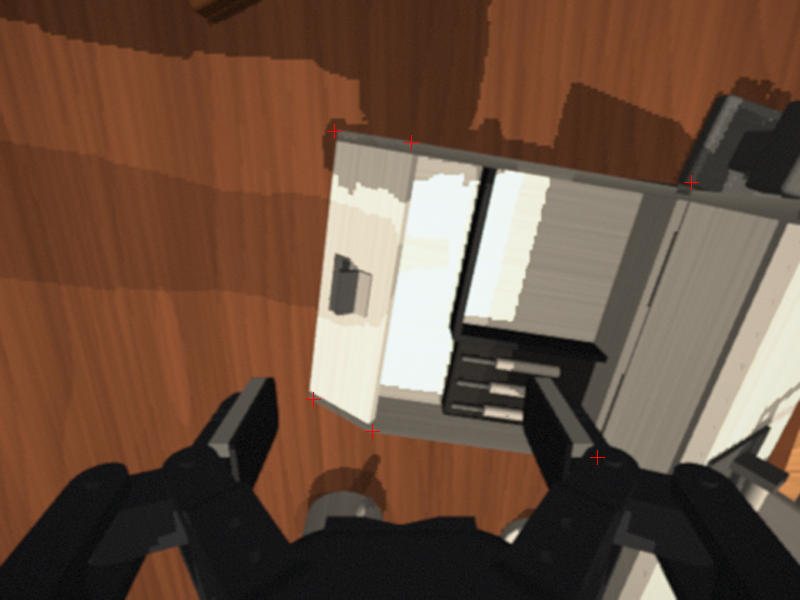

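The wrist view shows the open box with slope corners at (336,140), (312,396), (416,152) and (374,425), rear-left corner (690,190), and the keeper at (348,290). The model is within about 8 px, so I'll refit using these.

```bash
python3 - <<'E'
from h import *
s=load('side');sc=load('scene');w=load('wrist')
cr=lambda x,y:(165+x/2.3,95+y/2.3)
B=np.array([[130,120,58],[-71,120,58],[-130,120,20],[-130,120,0],[-130,-120,20],[-71,-120,58]])/1e3
I=np.array([cr(123,240),cr(275,306),cr(322,357),cr(320,372),cr(418,236),cr(372,190)])
W=np.array([[-130,120,20],[-71,120,58],[130,120,58],[-130,-120,20],[-71,-120,58]])/1e3
IW=np.array([(336,138),(415,150),(690,187),(311,396),(374,426)])*.7
L=np.array([[-71,120,58],[-71,-120,58],[130,120,117],[130,-120,117]])/1e3
IL=np.array([(393,282),(268,265),(383,395),(258,376)])*.7
f=lambda p:np.r_[.7*(proj(s,box2w(p,B))-I).ravel(),.7*(proj(sc,box2w(p,lidpt(L,p[3])))-IL).ravel(),(proj(w,box2w(p,W))-IW).ravel()]
r=least_squares(f,[.65,-.05,0,1.2],loss='soft_l1');p=r.x;print('box',p,f(p).reshape(-1,2).round(1).tolist())
g=lambda q:(proj(w,box2w(q,W))-IW).ravel()
r=least_squares(g,p[:3]);print('wrist only',r.x,r.fun.reshape(-1,2).round(1).tolist())
p[:3]=r.x*.5+p[:3]*.5;np.save('box.npy',p)
print('bay',box2w(p,[.0555,.0445,.012]),'keeper px',proj(w,box2w(p,[-.13+.036*.839-.545*.01,0,.02+.036*.545+.0084]))/.7)
E
```

```text
box [ 0.63632804 -0.04479054 -0.13825646  1.16894318] [[-1.4, 1.1], [-0.5, 1.7], [-0.0, 0.2], [0.4, -0.6], [0.2, -3.6], [1.3, -2.0], [0.4, -0.3], [-1.8, -0.5], [-1.3, 0.3], [-1.8, -0.3], [0.1, -1.9], [-1.4, -2.6], [1.0, 0.1], [1.7, 4.0], [-1.0, 5.8]]
wrist only [ 0.6360693  -0.04448433 -0.14347603] [[0.4, -2.7], [-1.0, -3.2], [1.2, 0.6], [1.0, 3.4], [-1.7, 5.3]]
bay [[ 0.69739676 -0.00837046  0.012     ]] keeper px [[348.27916631 296.27453867]]
```

jog_arm(
  rows=[
    [0,1,0.5,0,0,1],
    [0,2,0.5,0,0,2],
    [0,3,0.5,0,0,3],
    [-0.5,4,0.5,0,0,4],
    [-1,5,0.5,0,0,5],
    [-1.5,6,0.5,0,0,6],
    [-1.5,7,0.5,0,0,7],
    [-1.5,7.5,0.5,0,0,8],
    [-1.5,8,0.5,0,0,9],
    [-1.5,8,0.5,0,0,10],
    [-1.5,8,0.5,0,0,11],
    [-1.5,8,0.5,0,0,12],
  ],
)

```text
clock: 1.15
tcp_pos: [0.5145, 0.3207, 0.2507]
orientation: [-0.0, 0.153, 0.988, -0.0]
wrist_force: [0.4, -0.8, 0.2]
finger_gap: 0.0855
grip_force: 0.0
```

jog_arm(
  rows=[
    [0,0,0,0,0,1],
    [0,0,0,0,0,2],
    [0,0,0,0,0,2.5],
    [0,0,0,0,0,2.5],
    [0,0,0,0,0,2.5],
  ],
)

```text
clock: 1.57
tcp_pos: [0.5149, 0.3199, 0.251]
orientation: [-0.0, 0.027, 1.0, -0.0]
wrist_force: [0.3, -0.6, -0.1]
finger_gap: 0.0852
grip_force: 0.0
```

```bash
python3 - <<'E'
from h import *
w=shot('wrist');T=w['cam_to_world'];print(T.round(3).tolist())
q=w['pixels'].astype(int);m=((q[...,0]>70)&(q[...,1]<.22*q[...,0])&(q[...,2]<.22*q[...,0])).astype(np.uint8)
k,l,st,ce=cv2.connectedComponentsWithStats(m);i=1+st[1:,4].argmax();print(st[i],ce[i])
ct=max(cv2.findContours((l==i).astype(np.uint8),0,2)[0],key=cv2.contourArea)
P=cv2.approxPolyDP(ct,3,True)[:,0];print(P.tolist());print([onz(w,*x,.036)[:2].round(3).tolist() for x in P])
r=cv2.minAreaRect(np.array([onz(w,*x,.036)[:2]*1000 for x in ct[:,0]],np.float32));print(r)
cv2.imwrite('pics/wr1.png',w['pixels'][:,:,::-1])
E
```

```text
[[0.055, -0.946, -0.319, 0.432], [0.999, 0.051, 0.018, 0.325], [-0.001, -0.32, 0.947, 0.394], [0.0, 0.0, 0.0, 1.0]]
[264 160  37   4 123] [281.72357724 161.75609756]
[[264, 163], [300, 163]]
[[0.498, 0.302], [0.5, 0.345]]
((497.450927734375, 323.3592529296875), (43.1534538269043, 3.6122257709503174), 86.88365936279297)
```

View pics/wr1.png

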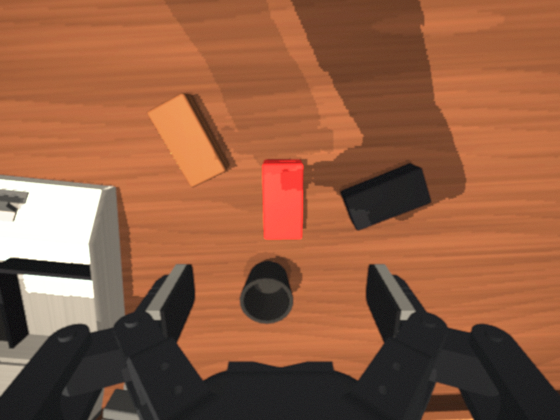

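The wrist view shows the red case top at (263–302, 164–239), which puts its centre at about (0.5485, 0.3235). That agrees with the earlier fit, and the tool yaw lines up with the case. The pot is at (267,295), clear of the fingers. I'll tilt 24° and grasp.

jog_arm(
  rows=[
    [0,0.1,-0.8,0,-1,0],
    [0.1,0.1,-1.6,-0.1,-2,0],
    [0.1,0.1,-2.6,-0.2,-3,0],
    [0.2,0.1,-3.5,-0.2,-4,0],
    [0.2,0.1,-4.2,-0.2,-4,0],
    [0.5,0.1,-4.8,-0.2,-4,0],
    [0.8,0.1,-5.4,-0.2,-4,0],
    [1.03,0.1,-6,-0.2,-4,0],
    [1.03,0.1,-6,-0.2,-4,0],
    [1.03,0.1,-6,-0.2,-4,0],
  ],
  jaw=-1,
)

```text
clock: 2.45
tcp_pos: [0.5551, 0.3231, 0.0095]
orientation: [0.206, 0.026, 0.978, -0.006]
wrist_force: [-1.2, -0.2, 0.1]
finger_gap: 0.0855
grip_force: 0.0
```

jog_arm(
  rows=[
    [0,0,0,0,0,0],
    [0,0,0,0,0,0],
    [0,0,0,0,0,0],
    [0,0,0,0,0,0],
    [0,0,0,0,0,0],
    [0,0,0,0,0,0],
    [0,0,0,0,0,0],
    [0,0,0,0,0,0],
  ],
  jaw=1,
  force=40,
)

```text
clock: 3.12
tcp_pos: [0.5571, 0.3247, 0.0135]
orientation: [0.21, 0.026, 0.977, -0.004]
wrist_force: [-2.8, -0.4, 7.0]
finger_gap: 0.0492
grip_force: 43.1
```

jog_arm(
  rows=[
    [0,0,0.5,0,0,0],
    [0,0,1.2,0,0,0],
    [0,0,2.2,0,0,0],
    [0,-0.4,3,0,0,0],
    [0.2,-1.2,3.3,0,0,0],
    [0.5,-2,3.3,0,0,0],
    [0.8,-2.9,3.3,0,0,0],
    [1.1,-3.8,3.3,0,0,-0.2],
    [1.4,-4.7,3.3,0,0,-0.4],
    [1.7,-5.6,3.3,0,0,-0.6],
    [2,-6.5,3.3,0,0,-0.8],
    [2.2,-7.2,3.3,0,0,-0.8],
  ],
)

```text
clock: 4.12
tcp_pos: [0.645, 0.0335, 0.1443]
orientation: [0.209, 0.067, 0.976, -0.014]
wrist_force: [0.9, -0.9, -0.9]
finger_gap: 0.0495
grip_force: 42.2
```

jog_arm(
  rows=[
    [0.2,-0.5,0,0,0,0],
    [0.4,-0.9,0,0,0,0],
    [0.4,-0.9,0,0,0,0],
    [0.4,-0.9,0,0,0,0],
  ],
)

```text
clock: 4.45
tcp_pos: [0.6603, -0.0009, 0.1437]
orientation: [0.208, 0.067, 0.976, -0.014]
wrist_force: [0.5, -0.4, -1.6]
finger_gap: 0.0491
grip_force: 42.2
```

```bash
python3 - <<'E'
from h import *
w=shot('wrist');s=shot('side')
p=np.load('box.npy')
st=env.get_state();print(st['tcp_pos'],st['finger_gap'])
a=cv2.resize(s['pixels'][60:300,150:400,::-1],None,fx=1.6,fy=1.6);b=cv2.resize(w['pixels'][:,:,::-1],None,fx=.71,fy=.71)
im=np.zeros((max(a.shape[0],b.shape[0]),a.shape[1]+b.shape[1],3),np.uint8);im[:a.shape[0],:a.shape[1]]=a;im[:b.shape[0],a.shape[1]:]=b;cv2.imwrite('pics/pre.png',im);print(im.shape)
E
```

```text
[0.65953183 0.00069056 0.14326206] 0.049080404022153135
(384, 798, 3)
```

View pics/pre.png

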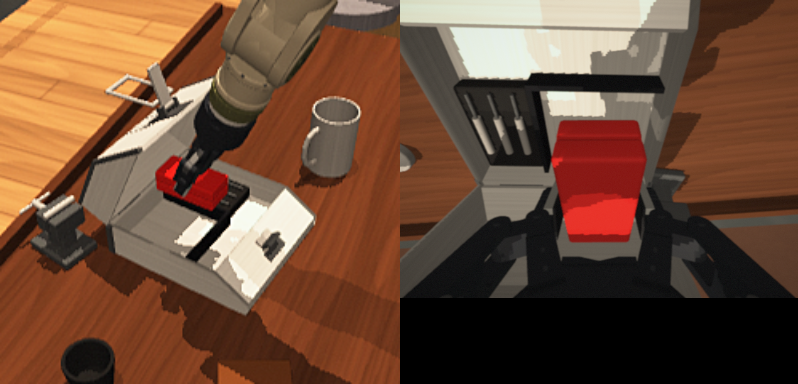

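The side view shows the case held flat over the front of the rear-left bay. The wrist view agrees: case centred at about (600,180), dividers to its left and ahead of it. I'll lower it and let go.

jog_arm(
  rows=[
    [0.3,0,-0.3,0,0,0],
    [0.6,0,-0.7,0,0,0],
    [0.9,-0.1,-1.1,0,0,0],
    [1.1,-0.1,-1.5,0,0,0],
    [1.13,-0.1,-1.9,0,0,0],
    [1.13,-0.1,-2.2,0,0,0],
    [1.13,-0.1,-2.5,0,0,0],
    [1.13,-0.1,-2.7,0,0,0],
    [1.13,-0.1,-2.82,0,0,0],
    [1.13,-0.1,-2.92,0,0,0],
    [1.13,-0.1,-2.92,0,0,0],
  ],
)

```text
clock: 5.47
tcp_pos: [0.7052, -0.0034, 0.0262]
orientation: [0.208, 0.066, 0.976, -0.013]
wrist_force: [-0.2, -0.1, -0.9]
finger_gap: 0.0494
grip_force: 42.3
```

jog_arm(
  rows=[
    [0,0,-0.03,0,0,0],
    [0,0,-0.03,0,0,0],
    [0,0,-0.03,0,0,0],
    [0,0,-0.03,0,0,0],
    [0,0,0,0,0,0],
    [0,0,0,0,0,0],
  ],
  jaw=-0.55,
)

```text
clock: 5.97
tcp_pos: [0.7058, -0.0042, 0.0272]
orientation: [0.208, 0.067, 0.976, -0.014]
wrist_force: [0.1, 0.4, 0.5]
finger_gap: 0.0663
grip_force: 0.0
```

jog_arm(
  rows=[
    [-0.2,0,0.4,0,0,0],
    [-0.4,0,0.9,0,0,0],
    [-0.7,0,1.6,0,0,0],
    [-1.1,0,2.4,0,0,0],
    [-1.6,0,3.2,0,0,0],
    [-2.2,0,4,0,0,0],
    [-2.8,0,4.6,0,0,0],
    [-2.8,0,4.6,0,0,0],
  ],
)

```text
clock: 6.63
tcp_pos: [0.593, -0.004, 0.2172]
orientation: [0.212, 0.066, 0.975, -0.014]
wrist_force: [0.3, -0.7, 0.4]
finger_gap: 0.0658
grip_force: 0.0
```

```bash
python3 - <<'E'
from h import *
w=shot('wrist');s=shot('side')
p=np.load('box.npy')
P=[[.0555+x,.0445+y,.048] for x,y in((-.05,-.025),(-.05,.025),(.05,.025),(.05,-.025))]
c0=(proj(w,box2w(p,P))*1.0);im=w['pixels'][:,:,::-1].copy();cv2.polylines(im,[c0.astype(int).reshape(-1,1,2)],True,(0,255,0),1)
K=np.array([[-.13+u*.839-n*.545,0,.02+u*.545+n*.839] for u,n in((.036,.0),(.036-.0047,.0174))]) 
for q in proj(w,box2w(p,K)): cv2.drawMarker(im,tuple(int(x) for x in q),(255,0,255),0,8,1)
a=cv2.resize(s['pixels'][50:300,150:390,::-1],None,fx=1.6,fy=1.6);b=cv2.resize(im,None,fx=.74,fy=.74)
I=np.zeros((max(a.shape[0],b.shape[0]),a.shape[1]+b.shape[1],3),np.uint8);I[:a.shape[0],:a.shape[1]]=a;I[:b.shape[0],a.shape[1]:]=b;cv2.imwrite('pics/post.png',I)
E
```

View pics/post.png

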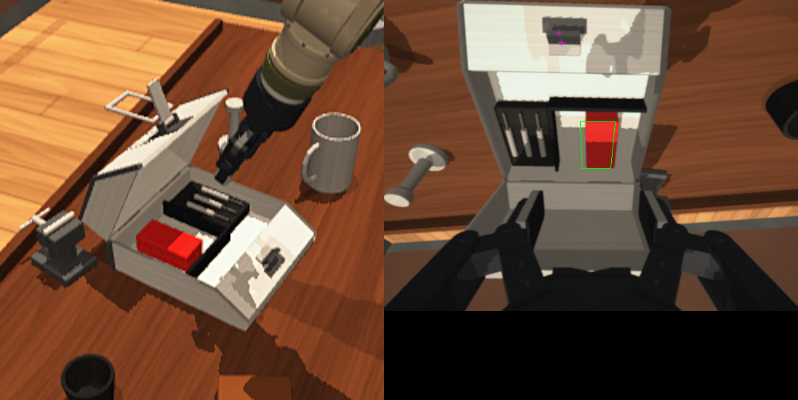

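The case lies flat and free in the rear-left bay: it shows red at wrist px (600,140) and inside the bay in the side view. Step 1 is done. Next I'll work out the arc for swinging the lid shut.

```bash
python3 - <<'E'
from h import *
st=env.get_state();T=st['tcp_pos'];print(T,st['orientation'],st['clock'])
p=np.load('box.npy').copy();p[1]+=.002;np.save('box.npy',p);print(p)
def tcp(th,press=.0,dx=None):
    c=lidpt([-.13+.09*.839,.08,.02+.09*.545],th)[0]
    n=np.array([-.545,0,.839]);cs,s=np.cos(th),np.sin(th);n=np.array([n[0]*cs+n[2]*s,0,-n[0]*s+n[2]*cs])
    d=.011*np.clip(n[0]/.3,-1,1)
    return box2w(p,c-press*n+[d,0,0])[0]
print('above',((tcp(1.25,-.04)-T)/.04).round(2),'touch1.2',tcp(1.2))
a=tcp(1.25,-.03)
for th in(1.25,1.15,1.05,.95,.85,.75,.65,.55,.45,.35,.25,.15,.08,0,-.02): print(th,((tcp(th,.004)-T)/.04).round(2).tolist())
E
```

```text
[ 0.59395202 -0.00415163  0.21275308] [ 0.20977238  0.06656328  0.97538466 -0.01377114] 6.7333
[ 0.63619867 -0.04263743 -0.14086625  1.16894318]
above [4.26 0.6  1.38] touch1.2 [0.73104191 0.02471363 0.23395594]
1.25 [3.58, 0.7, 0.52]
1.15 [3.16, 0.76, 0.37]
1.05 [2.75, 0.82, 0.18]
0.95 [2.36, 0.87, -0.05]
0.85 [1.97, 0.93, -0.32]
0.75 [1.54, 0.99, -0.62]
0.65 [1.14, 1.05, -0.96]
0.55 [0.78, 1.1, -1.32]
0.45 [0.46, 1.14, -1.71]
0.35 [0.18, 1.18, -2.13]
0.25 [-0.04, 1.21, -2.55]
0.15 [-0.15, 1.23, -3.0]
0.08 [-0.2, 1.24, -3.31]
0 [-0.23, 1.24, -3.68]
-0.02 [-0.23, 1.24, -3.77]
```

jog_arm(
  rows=[
    [0,0,0.8,0.14,1,0],
    [0,0.1,1.6,0.28,2,0],
    [0.3,0.2,2.2,0.42,3,0],
    [1,0.3,2.3,0.55,4,0],
    [1.9,0.4,2.3,0.55,4,0],
    [2.8,0.5,2.3,0.55,4,0],
    [3.6,0.6,2.2,0.55,4,0],
    [4.2,0.6,2,0.55,4,0],
    [4.2,0.6,1.6,0.55,4,0],
    [4.2,0.6,1.4,0.55,4,0],
    [4.2,0.6,1.4,0.55,4,0],
  ],
  jaw=1,
)

```text
clock: 7.65
tcp_pos: [0.7625, 0.02, 0.2571]
orientation: [-0.007, 0.068, 0.998, 0.001]
wrist_force: [-0.5, -0.1, -0.9]
finger_gap: 0.0002
grip_force: 0.0
```

jog_arm(
  rows=[
    [-0.3,0.1,-0.5,0,0,0],
    [-0.6,0.1,-0.85,0,0,0],
    [-0.83,0.13,-0.95,0,0,0],
    [-1.04,0.16,-1.03,0,0,0],
    [-1.25,0.2,-1.12,0,0,0],
    [-1.45,0.22,-1.22,0,0,0],
    [-1.65,0.24,-1.33,0,0,0],
    [-1.84,0.27,-1.45,0,0,0],
    [-2.03,0.3,-1.6,0,0,0],
    [-2.23,0.33,-1.72,0,0,0],
  ],
)

```text
clock: 8.48
tcp_pos: [0.6724, 0.0335, 0.199]
orientation: [0.0, 0.068, 0.998, 0.001]
wrist_force: [3.2, 0.6, 1.7]
finger_gap: 0.0
grip_force: 1.1
```

jog_arm(
  rows=[
    [-0.22,0.03,-0.15,0,0,0],
    [-0.43,0.06,-0.3,0,0,0],
    [-0.63,0.09,-0.47,0,0,0],
    [-0.83,0.12,-0.64,0,0,0],
    [-1.01,0.14,-0.82,0,0,0],
    [-1.19,0.17,-1,0,0,0],
    [-1.35,0.19,-1.2,0,0,0],
    [-1.51,0.21,-1.39,0,0,0],
    [-1.65,0.23,-1.6,0,0,0],
    [-1.79,0.25,-1.81,0,0,0],
    [-1.9,0.26,-2.02,0,0,0],
    [-2.01,0.28,-2.23,0,0,0],
  ],
)

```text
clock: 9.48
tcp_pos: [0.5916, 0.0443, 0.1089]
orientation: [-0.001, 0.068, 0.998, 0.001]
wrist_force: [-0.2, -0.3, 1.7]
finger_gap: -0.0001
grip_force: 0.5
```

jog_arm(
  rows=[
    [-0.05,0.01,-0.22,0,0,0],
    [-0.11,0.02,-0.45,0,0,0],
    [-0.14,0.02,-0.6,0,0,0],
    [-0.16,0.03,-0.76,0,0,0],
    [-0.18,0.03,-0.9,0,0,0],
    [-0.19,0.03,-1.02,0,0,0],
    [-0.19,0.03,-1.13,0,0,0],
    [-0.19,0.03,-1.2,0,0,0],
    [-0.19,0.03,-1.2,0,0,0],
  ],
)

```text
clock: 10.23
tcp_pos: [0.5845, 0.0457, 0.0666]
orientation: [0.0, 0.068, 0.998, 0.001]
wrist_force: [-17.2, -0.1, 40.9]
finger_gap: 0.0001
grip_force: 21.6
```

jog_arm(
  rows=[
    [-0.1,0,0.5,0,0,0],
    [-0.2,0,1.4,0,0,0],
    [-0.5,0,2.3,0,0,0],
    [-0.8,0,3.2,0,0,0],
    [-1.2,0,4.1,0,0,0],
    [-1.2,0,4.8,0,0,0],
    [-1.2,0,4.8,0,0,0],
  ],
)

```text
clock: 10.82
tcp_pos: [0.5389, 0.0455, 0.2594]
orientation: [0.004, 0.068, 0.998, 0.001]
wrist_force: [1.9, 1.1, -0.6]
finger_gap: -0.0001
grip_force: 0.0
```

```bash
python3 - <<'E'
from h import *
p=np.load('box.npy');st=env.get_state();print(st['tcp_pos'],st['wrist_force'])
ims={}
for n in('scene','side','wrist'):
    c=shot(n);im=c['pixels'][:,:,::-1].copy();ims[n]=im
    L=np.array([[-71,120,58],[-71,-120,58],[19.3,-120,117],[19.3,120,117]])/1e3
    cv2.polylines(im,[(proj(c,box2w(p,L))*16).astype(int).reshape(-1,1,2)],True,(255,0,0),1,shift=4)
a=cv2.resize(ims['scene'][150:300,150:330],None,fx=2.2,fy=2.2);b=cv2.resize(ims['side'][60:290,180:400],None,fx=1.8,fy=1.8);d=cv2.resize(ims['wrist'],None,fx=.7,fy=.7)
print(a.shape,b.shape,d.shape)
I=np.zeros((600,800,3),np.uint8)
def put(i,r,c):
    h=min(i.shape[0],600-r);w=min(i.shape[1],800-c);I[r:r+h,c:c+w]=i[:h,:w]
put(b,0,0);put(a,0,400);put(d[:,:],330,400);put(cv2.resize(ims['wrist'],None,fx=.33,fy=.33),420,0)
cv2.imwrite('pics/shut.png',I)
E
```

```text
[0.53892371 0.04550823 0.25942909] [ 1.86961701  1.05890123 -0.61277942]
(330, 396, 3) (414, 396, 3) (294, 392, 3)
```

View pics/shut.png

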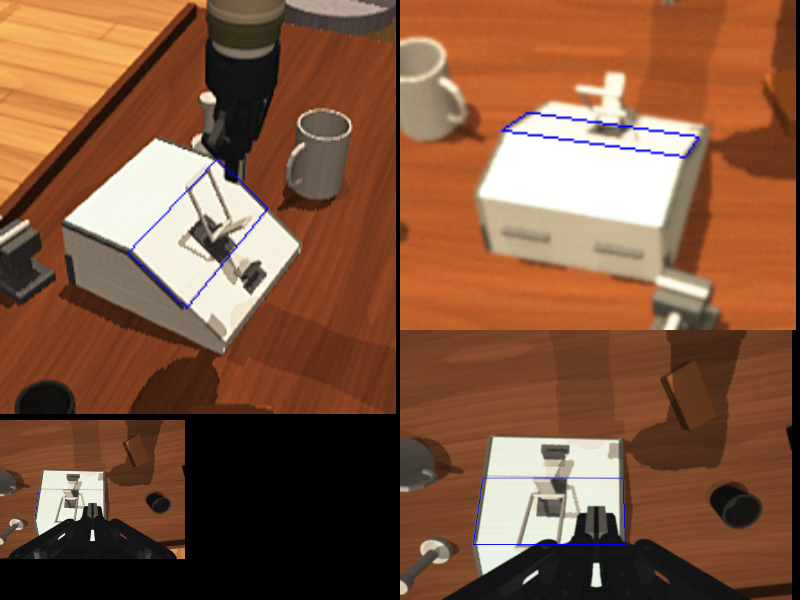

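```bash
cat >> h.py <<'E'
U=np.array([.839,0,.545]);N=np.array([-.545,0,.839]);FOOT=np.array([-.13,0,.02])
def latch(lev,phi): # box-frame pin, bar centre, lever tip
    piv=FOOT+.105*U+.012*N; pin=piv+.014*(np.cos(lev-.25)*U+np.sin(lev-.25)*N)
    return pin,pin+.085*(-np.cos(phi)*U+np.sin(phi)*N),piv+.065*(np.cos(lev)*U+np.sin(lev)*N)
E
python3 - <<'E'
from h import *
p=np.load('box.npy');s=load('side');sc=load('scene')
ts=lambda q:(np.array(q)-[180,60])*1.8
tc=lambda q:(np.array(q)-[150,150])*2.2+[400,0]
for lev in(1.75,1.9,2.05):
  for phi in(2.2,2.4,2.6):
    pin,bar,tip=latch(lev,phi)
    Q=box2w(p,[bar+[0,.025,0],bar-[0,.025,0],tip]);print(lev,phi,'side',ts(proj(s,Q)).round().tolist(),'scene',tc(proj(sc,Q)).round().tolist(),bar.round(3),tip.round(3))
E
```

```text
1.75 2.2 side [[210.0, 190.0], [229.0, 169.0], [246.0, 219.0]] scene [[621.0, 69.0], [583.0, 64.0], [613.0, 72.0]] [-0.051  0.     0.184] [-0.093  0.     0.135]
1.75 2.4 side [[199.0, 187.0], [218.0, 167.0], [246.0, 219.0]] scene [[618.0, 80.0], [580.0, 75.0], [613.0, 72.0]] [-0.034  0.     0.182] [-0.093  0.     0.135]
1.75 2.6 side [[188.0, 187.0], [207.0, 167.0], [246.0, 219.0]] scene [[616.0, 92.0], [577.0, 87.0], [613.0, 72.0]] [-0.018  0.     0.176] [-0.093  0.     0.135]
1.9 2.2 side [[211.0, 191.0], [230.0, 171.0], [250.0, 225.0]] scene [[622.0, 69.0], [584.0, 64.0], [614.0, 73.0]] [-0.052  0.     0.183] [-0.1    0.     0.127]
1.9 2.4 side [[200.0, 188.0], [219.0, 168.0], [250.0, 225.0]] scene [[619.0, 80.0], [580.0, 74.0], [614.0, 73.0]] [-0.036  0.     0.181] [-0.1    0.     0.127]
1.9 2.6 side [[190.0, 188.0], [208.0, 168.0], [250.0, 225.0]] scene [[616.0, 92.0], [578.0, 86.0], [614.0, 73.0]] [-0.02   0.     0.175] [-0.1    0.     0.127]
2.05 2.2 side [[212.0, 192.0], [231.0, 172.0], [253.0, 230.0]] scene [[622.0, 69.0], [584.0, 64.0], [616.0, 74.0]] [-0.054  0.     0.182] [-0.105  0.     0.119]
2.05 2.4 side [[201.0, 189.0], [220.0, 169.0], [253.0, 230.0]] scene [[619.0, 80.0], [581.0, 74.0], [616.0, 74.0]] [-0.037  0.     0.179] [-0.105  0.     0.119]
2.05 2.6 side [[191.0, 189.0], [209.0, 169.0], [253.0, 230.0]] scene [[616.0, 92.0], [578.0, 86.0], [616.0, 74.0]] [-0.021  0.     0.173] [-0.105  0.     0.119]
```

The lid is shut: its blue outline sits on the slope edges in all three tiles. In the side tile the loop bar runs from (187,187) to (207,173), so it is at about 2.6 rad from down-slope, with its bar near box (-18, 0, 176). The lever is at about 1.78. I'll go over and behind the loop, then sweep it forward.

jog_arm(
  rows=[
    [0.6,-0.5,0.1,0,0,0],
    [1.3,-1,0.1,0,0,0],
    [2,-1.5,0.1,0,0,0],
    [2.7,-2,0.1,0,0,0],
    [3.15,-2.3,0.1,0,0,0],
    [3.15,-2.3,-0.6,0,0,0],
    [3.15,-2.3,-1.3,0,0,0],
    [3.15,-2.3,-2,0,0,0],
    [3.15,-2.3,-2.4,0,0,0],
    [3.15,-2.3,-2.4,0,0,0],
    [3.15,-2.3,-2.4,0,0,0],
  ],
)

```text
clock: 11.88
tcp_pos: [0.6607, -0.0462, 0.1535]
orientation: [-0.004, 0.068, 0.998, 0.001]
wrist_force: [-0.6, -0.0, 1.0]
finger_gap: -0.0001
grip_force: 0.0
```

jog_arm(
  rows=[
    [-0.3,0.04,0.1,0,0,0],
    [-0.6,0.08,0.2,0,0,0],
    [-0.9,0.13,0.2,0,0,0],
    [-1.2,0.17,0.2,0,0,0],
    [-1.5,0.21,0.2,0,0,0],
    [-1.7,0.24,0.2,0,0,0],
    [-1.9,0.27,0.2,0,0,0],
    [-2.1,0.3,0.2,0,0,0],
    [-2.2,0.31,0.2,0,0,0],
    [-2.2,0.31,0.2,0,0,0],
  ],
)

```text
clock: 12.72
tcp_pos: [0.5736, -0.0339, 0.1649]
orientation: [-0.002, 0.068, 0.998, 0.001]
wrist_force: [-0.0, 0.1, -0.1]
finger_gap: 0.0002
grip_force: 0.0
```

jog_arm(
  rows=[
    [0,0.3,0.7,0,0,0],
    [0,0.8,1.4,0,0,0],
    [0,1.4,2,0,0,0],
    [-0.2,2,2.2,0,0,0],
    [-0.8,2.4,2.2,0,0,0],
    [-1.4,2.4,2.2,0,0,0],
    [-2,2.4,2.2,0,0,0],
    [-2,2.4,2.2,0,0,0],
  ],
)

```text
clock: 13.38
tcp_pos: [0.4905, 0.0628, 0.2528]
orientation: [-0.003, 0.067, 0.998, 0.001]
wrist_force: [-0.1, 0.7, -0.6]
finger_gap: 0.0
grip_force: 0.0
```

```bash
python3 - <<'E'
from h import *
p=np.load('box.npy');st=env.get_state();print(st['clock'],st['tcp_pos'],st['wrist_force'])
w=shot('wrist');s=shot('side')
for lev in(1.78,):
  for phi in(-.3,-.2,-.1): 
    pin,bar,tip=latch(lev,phi);print(phi,proj(s,box2w(p,[bar,tip])).round().tolist(),((bar-FOOT)@U).round(4),((bar-FOOT)@N).round(4))
b=cv2.resize(s['pixels'][130:280,240:360,::-1],None,fx=4,fy=4,interpolation=cv2.INTER_CUBIC);d=cv2.resize(w['pixels'][60:320,80:400,::-1],None,fx=1,fy=1)
I=np.zeros((600,800,3),np.uint8);I[:600,:480]=b;I[:260,480:800]=d;cv2.imwrite('pics/loop.png',I)
E
```

```text
13.3833 [0.49053905 0.06279292 0.25281117] [-0.08769193  0.7397774  -0.63158677]
-0.3 [[320.0, 214.0], [317.0, 182.0]] 0.0244 0.0009
-0.2 [[323.0, 213.0], [317.0, 182.0]] 0.0223 0.0091
-0.1 [[325.0, 212.0], [317.0, 182.0]] 0.021 0.0175
```

View pics/loop.png

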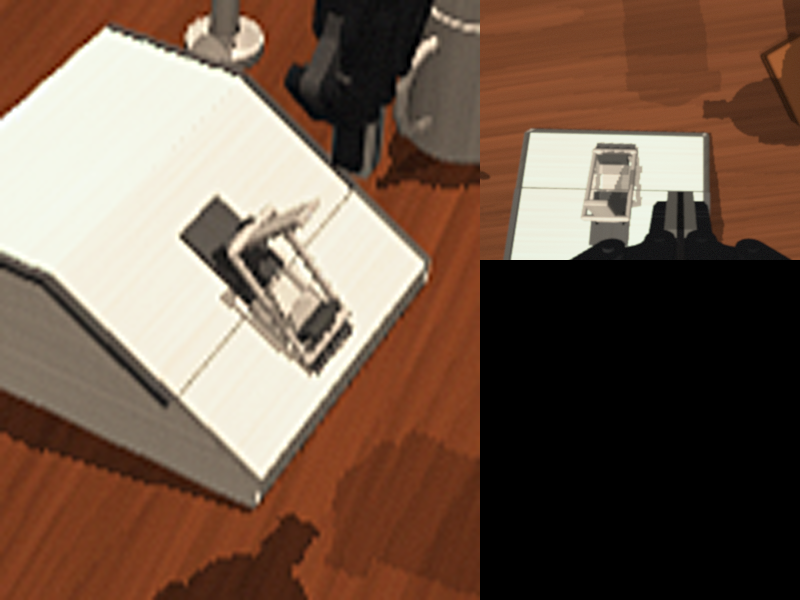

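The loop has fallen forward. Its crossbar is at side-tile (330,350), just down-slope of the keeper at (320,315), which matches the predicted hooked position. The lever tip at (312,208) fits an angle of 1.78. Next I'll come down in front of the lever and sweep it up-slope.

jog_arm(
  rows=[
    [0.1,-0.7,0,0,0,0],
    [0.3,-1.5,0,0,0,0],
    [0.4,-2.18,-0.4,0,0,0],
    [0.43,-2.18,-1.2,0,0,0],
    [0.43,-2.18,-2,0,0,0],
    [0.43,-2.18,-2.8,0,0,0],
    [0.43,-2.18,-3.55,0,0,0],
    [0.43,-2.18,-3.55,0,0,0],
    [0.43,-2.18,-3.55,0,0,0],
  ],
)

```text
clock: 14.23
tcp_pos: [0.511, -0.0254, 0.1093]
orientation: [-0.003, 0.068, 0.998, 0.001]
wrist_force: [-0.1, 0.3, -0.5]
finger_gap: 0.0
grip_force: 0.0
```

jog_arm(
  rows=[
    [0.25,-0.04,0,0,0,0],
    [0.45,-0.06,0,0,0,0],
    [0.65,-0.09,0.05,0,0,0],
    [0.85,-0.12,0.12,0,0,0],
    [1.05,-0.15,0.2,0,0,0],
    [1.25,-0.18,0.3,0,0,0],
    [1.45,-0.2,0.4,0,0,0],
    [1.6,-0.23,0.45,0,0,0],
  ],
)

```text
clock: 14.9
tcp_pos: [0.5768, -0.0344, 0.1295]
orientation: [-0.001, 0.068, 0.998, 0.001]
wrist_force: [-2.1, 1.7, -2.0]
finger_gap: 0.0001
grip_force: 1.8
```

jog_arm(
  rows=[
    [0.2,-0.03,0,0,0,0],
    [0.4,-0.06,0,0,0,0],
    [0.6,-0.08,0,0,0,0],
    [0.8,-0.11,0,0,0,0],
    [1,-0.14,0,0,0,0],
    [1.15,-0.16,0,0,0,0],
    [1.25,-0.17,0,0,0,0],
    [1.25,-0.17,0,0,0,0],
  ],
)

```text
clock: 15.57
tcp_pos: [0.627, -0.0415, 0.1286]
orientation: [-0.001, 0.068, 0.998, 0.001]
wrist_force: [0.7, 0.3, 0.2]
finger_gap: 0.0
grip_force: 0.0
```

jog_arm(
  rows=[
    [0,0,-0.1,0,0,0],
    [0,0,-0.2,0,0,0],
    [0,0,-0.3,0,0,0],
    [0,0,-0.3,0,0,0],
    [0,0,-0.3,0,0,0],
  ],
)

```text
clock: 15.98
tcp_pos: [0.6259, -0.0413, 0.1198]
orientation: [0.0, 0.068, 0.998, 0.0]
wrist_force: [-4.8, 0.3, 17.1]
finger_gap: -0.0
grip_force: 8.5
```

jog_arm(
  rows=[
    [0,0,0.5,0,0,0],
    [-0.2,0.5,1.2,0,0,0],
    [-0.6,1.1,2.1,0,0,0],
    [-1.2,1.8,2.9,0,0,0],
    [-2,2.4,3.2,0,0,0],
    [-2.9,2.6,3.2,0,0,0],
    [-3.7,2.6,3.2,0,0,0],
    [-3.7,2.6,3.2,0,0,0],
  ],
)

```text
clock: 16.65
tcp_pos: [0.4693, 0.0643, 0.2441]
orientation: [-0.005, 0.067, 0.998, 0.001]
wrist_force: [-1.4, 0.2, -0.8]
finger_gap: 0.0002
grip_force: 0.0
```

```bash
python3 - <<'E'
from h import *
p=np.load('box.npy');old=load('side')['pixels'].astype(int);s=shot('side');new=s['pixels'].astype(int)
st=env.get_state();print(st['clock'],st['tcp_pos'],st['wrist_force'])
d=np.abs(new-old).sum(2)
piv=FOOT+.105*U+.012*N
for a in(0,.25,.5,1.78):
    L=[piv+r*(np.cos(a)*U+np.sin(a)*N)+.003*np.array([0,0,1.]) for r in(.025,.035,.045,.055,.062)]
    uv=proj(s,box2w(p,L)).round().astype(int);print(a,uv.tolist(),'new',[new[v,u].tolist() for u,v in uv],'old',[old[v,u].tolist() for u,v in uv])
m=(d>70).astype(np.uint8);k,l,stt,c=cv2.connectedComponentsWithStats(m)
for i in np.argsort(-stt[1:,4])[:5]+1: print(stt[i],c[i].round())
g=new[120:230:2,265:335:2].sum(2)//77
print('\n'.join(''.join('%x'%min(15,x) if x<10 else '.' for x in r) for r in g))
E
```

```text
16.7 [0.47314558 0.06371506 0.24445428] [ 0.98849209  0.22481012 -0.41494224]
0 [[293, 182], [290, 179], [287, 177], [284, 174], [282, 172]] new [[227, 205, 183], [228, 208, 185], [227, 208, 183], [228, 208, 183], [222, 201, 177]] old [[92, 84, 75], [247, 242, 226], [245, 241, 225], [245, 242, 227], [245, 242, 226]]
0.25 [[294, 181], [292, 178], [290, 175], [287, 172], [286, 170]] new [[229, 211, 185], [228, 207, 181], [227, 209, 183], [227, 212, 186], [238, 232, 208]] old [[91, 82, 74], [252, 248, 233], [245, 241, 226], [244, 242, 227], [245, 240, 222]]
0.5 [[296, 181], [295, 177], [293, 174], [291, 171], [290, 168]] new [[215, 193, 168], [245, 240, 223], [245, 239, 222], [244, 238, 221], [245, 242, 228]] old [[101, 90, 80], [247, 243, 226], [244, 238, 222], [245, 238, 221], [244, 242, 227]]
1.78 [[306, 186], [309, 185], [312, 184], [315, 183], [316, 182]] new [[220, 201, 175], [245, 238, 220], [245, 240, 224], [244, 238, 218], [244, 237, 218]] old [[184, 164, 142], [192, 172, 150], [186, 167, 147], [224, 207, 182], [221, 208, 183]]
[ 311   62   62  120 3217] [339. 117.]
[254 259  7
[... 1404 characters left out ...]
0157899799999999
99999999999818113811216887999999999
99999999999985701313132289999999999
99999999999953570133333328999999999
99999999999995357033334953899999999
99999999999999635733338995389999999
99999999999999953663389998638999999
99999999999999995365799987832399999
99999999999999999546999978622399999
99999999999999999945699777222289999
89999999999999999895565882223328999
27999999999999999899557521231332998
22799999999999997999984733313328992
21379999999999979999998388223369933
42137999999999799999999932133499632
44112899999996999999999949332998322
44421379899979999999999999829993223
44442137999889999999999999989933233
44444213699899999999999999999431333
44444421367999999999999999998323333
```

```bash
python3 - <<'E'
from h import *
p=np.load('box.npy');s=load('side');new=s['pixels'].astype(int)
pin=FOOT+.1186*U+.0085*N
for nm,u,n in(('hooked',.033,.005),('ontop',.034,.023)):
    b=FOOT+u*U+n*N
    print(nm,proj(s,box2w(p,[b+[0,.025,0],b,b-[0,.025,0],pin+[0,.025,0],pin-[0,.025,0]])).round(1).tolist())
k=[FOOT+.036*U+np.array([0,y,0]) for y in(-.018,.018)];k+=[q-.0047*U+.0174*N for q in k];print('keeper',proj(s,box2w(p,k)).round(1).tolist())
g=new[188:228,285:335].sum(2)//77
print('    '+''.join(str(c//10%10) if c%5==0 else ' ' for c in range(285,335)))
for i,r in enumerate(g): print(188+i,''.join('%x'%x if x<9 else '.' for x in r))
E
```

```text
hooked [[314.3, 216.6], [318.9, 210.6], [323.4, 204.7], [290.5, 192.4], [300.3, 181.2]]
ontop [[317.9, 213.5], [322.5, 207.5], [326.9, 201.6], [290.5, 192.4], [300.3, 181.2]]
keeper [[320.3, 206.3], [313.8, 214.9], [325.3, 204.9], [318.7, 213.4]]
    8    9    9    0    0    1    1    2    2    3    
188 423211013688777888620377.........77...............
189 12332107746877788630165788......77................
190 8123317.8236888874021454788....77.................
191 .82227.850136.87411221465788..868.................
192 ..821885101137851111221465888878..................
193 ...8157720101352112113225658878...................
194 ....81587201113211321333252587....................
195 ....83258710112222332333323258....................
196 ....553258710111333333333334258...................
197 ....8543258701123333333347753258..................
198 .....854325871033333333348.853358.................
199 ......8554258713333333275...853368................
200 .......865325871333333378....853368..........8....
201 .........643258723333358......753368..............
202 .........855326.6233358.
[... 701 characters left out ...]
77...........8544776843112333257....7333
216 .8.......77.............85348.83212333336....83332
217 ........878..............8526752123333268....43332
218 .......878.................434211333324.....633222
219 .......68...................3412233325.....8233222
220 ......68....................45.333322.....83332223
221 .....77.....................88..22228.....43322223
222 ....77..........................8226.....633222232
223 ...77............................84.....6233232332
224 ..868.............................8....83332233332
225 .858..................................843312332333
226 .78...................................433313333333
227 77...................................6333223333333
```

The numbers agree with a closed, hooked latch:
- **Lever:** the tip is at side px (282,173), against (282,172) predicted for flat. The press-down also met the lever at the height expected for flat.
- **Loop:** the wire ends at about (313,217), against (314,217) predicted for hooked and (318,213.5) for resting on top of the keeper.

The arm is clear of everything, so I'll hand in.

```bash
python3 -c "
from workcell import env
print(env.hand_in())"
```

```text
the job is handed in; nothing more can be done
None
```

The job is handed in with no verdict shown: by my last checks, the red case is flat in the rear bay, the lid is shut, the loop is hooked, and the lever is snapped flat; the keeper pull and the bystanders were not measured at the end.

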